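Shut and pin the drilling jig, and hold its leaf down

ROBOT

A 7-joint arm with a two-finger parallel gripper is mounted at the origin on the work surface. World frame = base frame: x ahead of the robot, y to its left, z up, the work surface at z = 0. Lengths are in m, angles in rad, forces in N, time in s.
With the tool pointing down it reaches from about 0.35 to 0.9 m from the base axis. Payload 8.1 kg.
Tool frame: the origin (TCP) lies at the very end of the fingers, on their centre line; the grasp point (between the pads) lies 19 mm behind it (arm.tcp_to_grasp is the distance from the TCP to the grasp point, in m); z points along the fingers, y is the line along which they close (so a half turn about z gives the same grasp; the last joint's range is limited). The gripper opens to 92 mm and grips with 3 to 60 N. Pads are 19 mm wide; open, the fingers measure 130 mm over their backs; the gripper's body (75 mm by 190 mm) begins 47 mm behind the grasp point.
Start: joints at [1.161, 0.434, 0.025, 1.573, -0.012, 1.134, -0.075], TCP at [0.189, -0.596, 0.227] pointing down, gripper open.
Joint ranges: [-2.62, 2.62], [-0.44, 2.09], [-1.27, 1.32], [0.08, 2.57], [-1.32, 4.46], [0.12, 2], [-2.74, 2.74]. Speed limits (rad/s): [2.22, 2.22, 3.01, 3.01, 3.14, 3.14, 3.14].

INTERFACE

Orientations are given as a rotation vector (axis times angle).
In Python, from cell import arm gives the robot as it stands.
- The arm moves only by the tool nudge_tcp, called after "Emit:" as name(argument=value, ...), one argument or row to a line, values as JSON. Schema: {"type":"object","properties":{"offsets":{"type":"array","items":{"type":"array","items":{"type":"array","items":{"type":"number"},"minItems":5,"maxItems":5},"minItems":1,"maxItems":10},"minItems":1,"maxItems":1},"force":{"type":"number"},"only":{"type":"string"},"quiet":{"type":"boolean"},"lines":{"type":"string"}},"required":["offsets"],"additionalProperties":false}. offsets is a list that holds a single list of rows (three levels of brackets), with 1 to 10 rows, each of 5 numbers: dx, dy, dz in m, then a turn about the tool's z in rad, then the opening from 0.0 (shut) to 1.0 (fully open); each row shifts and turns the commanded pose from where the row before left it, along the tool's axes as they then stand; what a row does not reach is not made up. A row lasts 1/10 s, in which the tool goes at most 0.05 m and 0.15 rad, less where a joint would pass 70% of its speed; a pose out of reach is approached as far as the arm can. The fingers move at their own pace and stop on an object; force is the grip in N (left out, the last holds). Time passes only in rows, so rows that do not move let the fingers close. The tool returns the time, the measured TCP pose, the force, the opening and the grip force at its end. only (a regular expression) keeps the lines of the reply that match it, lines (a string "A,B") keeps lines A to B, and quiet returns only ok. Input that does not fit is refused with a message, and nothing moves.
- arm.observe(): the state, without advancing time (a new reading comes with each control period).
- arm.get_image(name): name is "side" or "top" or "wrist"; returns a dict with "image" (420x560x3 uint8, blue, green, red), "fx", "fy", "cx", "cy" (pixels), "cam_to_world" (4x4, takes a point from camera to world coordinates); the wrist camera has in their place "mount" (4x4, takes a point from camera to tool coordinates, whose origin is the TCP and whose axes are the flange's). Camera axes: x right, y down, z forward; pixel columns grow to the right and rows downward; lengths in m; the calibration is good to about 2 mm. The wrist camera is an equidistant fisheye: a pixel r from the principal point sees the ray r / f radians off the axis. A picture is of the moment at which its call begins: read the wrist's pose just before it. There is no depth.
- arm.sign_off(): hands the job in; it is judged then, once.
The state is a dict: "clock": time; "joints": joint angles; "dq": joint speeds; "joint_efforts": joint torques, N m; "position": TCP position; "ee_rot": TCP orientation; "force": force on the tool from outside, world axes, zero at the start; "ft_torque": the same for the moment, N m; "width": opening from 0.0 (shut) to 1.0 (fully open); "gripper_force": force on a finger pad.
Only numpy, scipy, OpenCV 4.12 (cv2) and the standard library are available. Lean on these libraries where they do the work, as an engineer would, in place of code of your own. Each camera call takes 0.05 s, during which the arm holds its last target. There are 200 camera calls.

TASK

The blue setting block has been left standing on the dark seat board in the open drilling jig: put it back, fully down, in the slot with the blue label, then swing the jig's plywood leaf down over the board and push the red-knobbed index pin from its stand through the brass bushing in the leaf, through the board and into the base, until the knob sits on the leaf. Finish holding: take your fingers off the pin, press the leaf itself down flat against the spring of its rubber pads and keep it pressed for the drilling, without letting go, when the program ends. Leave the yellow block, the mallet and the bowl where they are.

Things in the scene. Friction and masses are not known exactly. Their poses are not given: they have to be found in the camera images.
- jig: Lower half of a leaf drilling jig, fixed to the bench: plywood base 200 x 320 x 24 mm (x, y, z) with a dark seat board 110 (x) x 280 (y) x 28 mm fixed on it between cleats, the board's top 52 mm above the bench. Origin: centre of the base's underside, on the bench. x points away from the robot at yaw 0, towards the hinge; z up. The cleats and hinge rail end 2 mm below the board's top.
- leaf_swing (a joint): Hinge of the jig's upper half, a plywood leaf (0.3 kg in all), in rad: 0 = shut, its hinge at its stop; grows as it opens; starts at 1.6 to 1.85, leaning back past upright. The hinge is stiff: the leaf stays where it is left; swinging it takes 1 to 5 N near the free edge.
- leaf (a joint): Spring of the leaf against its rubber pads, in rad, added to leaf_swing: 0.04 when not pressed (so the shut leaf stands 5 mm up at leaf_press), 0 = flat on the board. Pressing the shut leaf flat takes about 10 N at leaf_press; let go, it springs up again.
- leaf_hinge (a point): On the hinge axis, midway, 72 mm from the jig's origin along the jig's x, 52 mm above the bench; axis along the jig's y. It turns with the leaf: its -x points along the leaf's underside to the free edge, its z is the leaf's outward normal (up when shut). The leaf is 150 mm long from here, 220 wide, 15 thick; a thumb tab 50 mm wide in the middle of the free edge reaches to 178 mm.
- leaf_press (a point): Where to press the leaf down: on the middle of its upper (outer) face near the free edge, 125 mm from the hinge line, 15 mm out from the underside; bare and flat around it. 67 mm above the bench when the leaf is pressed flat, 72 mm when it is shut but not pressed.
- leaf_bushing (a point): Centre of the brass bushing hole, on the leaf's upper face: 18 mm diameter, 77 mm from the hinge line, 75 mm to the jig's -y side. It lies over the hole in the board (20 mm) and that in the base (18 mm) when the leaf is shut. The small steel bushing on the other side, 10 mm, is for the drill, not for the pin.
- base_hole (a point): Centre of the mouth of the index hole in the jig's base, 24 mm above the bench, at (-5, -75) mm from the jig's origin in the jig's x, y. The board's hole is right above it.
- pin: Steel pin, 0.13 kg: shank 16 mm diameter, 60 mm long with a bevelled foot, then a red knob, a 28 mm cylinder 32 mm high. Origin: centre of the foot; z along the pin to the knob. It stands upright in its stand, foot 7 mm above the bench. Seated in the jig with the leaf pressed flat, its foot is 7 mm and the knob's underside 67 mm above the bench (3 mm more with the leaf not pressed).
- pin_shoulder (a point): Centre of the underside of the pin's knob, 60 mm above its foot.
- pin_stand: Fixed wooden block 75 x 75 x 45 mm in which the pin stands, in a hole 18.5 mm diameter and 38 mm deep. Origin: centre of the underside.
- blue_block: Loose aluminium setting block with a blue top: 20 (x) x 60 (y) x 50 mm (z), 0.16 kg, standing on the board. Origin: centre of the underside. Grasp it across its 20 mm.
- slot_blue_floor (a point): Centre of the floor of the blue-labelled slot in the wooden rack, 14 mm above the bench. Slot 25 (x) x 68 (y) x 15 mm deep, rim 29 mm above the bench; a block in it has its x along the point's x, either way round. The three slots stand in a row along x, 72 mm apart, in any order; the yellow block stands 64 mm high in its own; the red slot is empty but too narrow.
- yellow_block: Bystander: loose setting block with a yellow top, 24 x 60 x 50 mm, standing in its own yellow-labelled slot. Origin: centre of the underside.
- mallet: Bystander: wooden joiner's mallet lying on the bench, head 65 x 115 x 65 mm, handle 240 mm along its x. Origin: under the head.
- bowl: Bystander: black bowl, 100 mm across and 45 mm high, upright on the bench. Origin: centre of the underside.

How it is judged:
On the way, in this order (a step that is already met when the one before it is completed fails the run):
1. the blue block stands fully down in the blue-labelled slot, let go, the leaf still open (distance between blue_block and slot_blue_floor below 0.007 m and angle between the x axis of blue_block and the x axis of slot_blue_floor, either way round below 0.2 rad and angle between blue_block's own z axis and vertical below 0.1 rad and contact force between the fingers and blue_block below 0.2 N and value of joint leaf_swing above 0.3 rad), for 0.2 s.
2. the leaf is swung down over the board, before the pin goes in (value of joint leaf_swing below 0.03 rad and distance between pin_shoulder and leaf_bushing above 0.03 m), for 0.2 s.
3. the pin is through leaf, board and base, its knob on the leaf (distance between pin_shoulder and leaf_bushing below 0.006 m and height (world z) of pin below 0.016 m and horizontal distance between pin and base_hole below 0.004 m and value of joint leaf_swing below 0.03 rad), for 0.2 s.
At the end, for the whole second after the job is handed in: The robot still presses the leaf with over 4 N and it lies flat (leaf_press below 69.5 mm). The pin, untouched, stands within 4 mm of the base hole's axis, foot under 13 mm above the bench, knob within 6 mm of the bushing. The blue block is in the blue slot (within 7 mm), upright, let go (height (world z) of leaf_press below 0.0695 m and value of joint leaf_swing below 0.03 rad and contact force between any of the fingers, the arm and leaf above 4 N and distance between pin_shoulder and leaf_bushing below 0.006 m and horizontal distance between pin and base_hole below 0.004 m and height (world z) of pin below 0.013 m and angle between each of pin, blue_block's own z axis and vertical below 0.1 rad and contact force between the fingers and pin below 0.2 N and distance between blue_block and slot_blue_floor below 0.007 m and contact force between the fingers and blue_block below 0.2 N); the arm keeps its last pose, push and grip.
It fails at once if the yellow block is moved more than 20 mm (distance of yellow_block from where it was at the start of the episode above 0.02 m).
It fails at once if the mallet is moved more than 30 mm (distance of mallet from where it was at the start of the episode above 0.03 m).
It fails at once if the bowl is moved more than 30 mm (distance of bowl from where it was at the start of the episode above 0.03 m).
It also fails if it takes over 72 s, if anything falls off the work surface, if the arm or the gripper's body presses on something with over 40 N, if the wrist force passes 120 N, or if a joint passes its speed limit or range.

## Working session

There is one attempt and no reset: what is moved stays moved. The work goes in short steps, Python scripts to look and compute and a tool call to move; the robot and the scene stay as the last step left them, time stands still between calls to the robot, and variables do not carry over. Pictures are saved under pics/ and viewed, at most 15 in all, crops included, and the job is handed in when it is done.

```bash
ls; mkdir -p pics; python3 - <<'E'
from cell import arm
import cv2, numpy as np
s=arm.observe();print({k:np.round(v,3).tolist() for k,v in s.items()})
for n in ["side","top","wrist"]:
    g=arm.get_image(n);cv2.imwrite(f"pics/{n}0.png",g["image"]);print(n,g["fx"],g["fy"],g["cx"],g["cy"]);print(np.round(g.get("cam_to_world",g.get("mount")),4).tolist())
a=[cv2.imread(f"pics/{n}0.png") for n in("side","top")]
E
```

```text
cell.py
pics
{'clock': 0.0, 'joints': [1.161, 0.435, 0.025, 1.574, -0.012, 1.134, -0.075], 'dq': [0.001, -0.001, 0.001, -0.001, -0.0, 0.0, -0.0], 'joint_efforts': [-0.001, -66.785, 0.985, -31.446, -0.06, 0.043, 0.0], 'position': [0.189, -0.595, 0.226], 'ee_rot': [-3.103, -0.48, 0.001], 'force': [-0.735, -0.984, 0.154], 'ft_torque': [-0.024, -0.049, 0.032], 'gripper_force': 0.0, 'width': 0.996}
side 440.9615103658879 440.9615103658879 286.5748926179372 201.82428658698657
[[0.9976, -0.0402, 0.0564, 0.5114], [-0.0681, -0.7161, 0.6947, -0.6289], [0.0125, -0.6969, -0.7171, 0.7499], [0.0, 0.0, 0.0, 1.0]]
top 521.7454699573565 521.7454699573565 283.5634828068846 214.09622166245
[[0.0174, -0.9886, 0.1499, 0.322], [-0.9998, -0.0152, 0.0158, -0.0238], [-0.0133, -0.1501, -0.9886, 1.4349], [0.0, 0.0, 0.0, 1.0]]
wrist 325.19226210127806 325.19226210127806 282.66185482262836 215.44617021971771
[[0.0017, -0.9594, -0.2822, 0.0764], [1.0, 0.0015, 0.001, -0.0001], [-0.0005, -0.2822, 0.9594, -0.1572], [0.0, 0.0, 0.0, 1.0]]
```

View pics/top0.png

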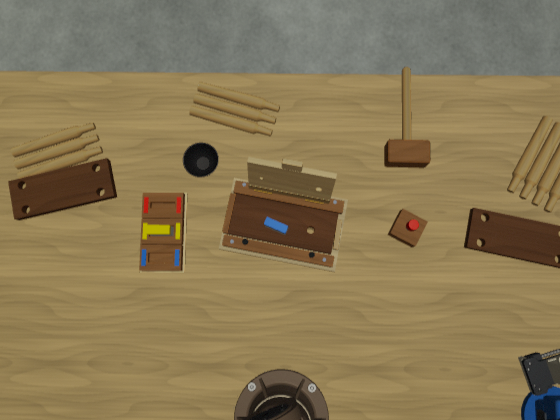

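View pics/side0.png

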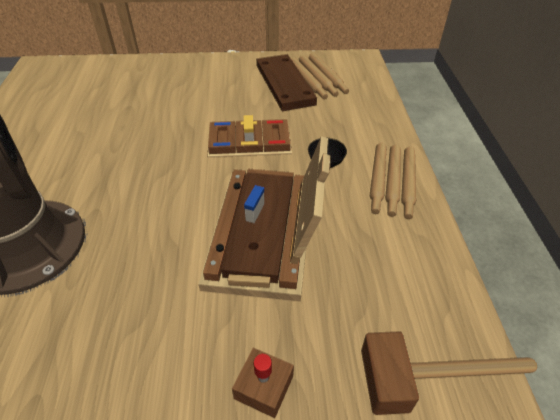

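The top view shows the rack at left (blue slot nearest the robot, ~(162,258)), the jig in the middle with the blue block at (276,225) and index hole at (311,231), the pin knob at (412,226), the bowl at (200,160) and the mallet at (408,150). The side view matches: block (256,195), hole (253,246), knob (263,365).

```bash
cat > h.py <<'E'
import numpy as np, cv2
from scipy.spatial.transform import Rotation as R
from cell import arm
def cam(n): 
    s=arm.observe(); g=arm.get_image(n); g["s"]=s
    if n=="wrist":
        T=np.eye(4);T[:3,:3]=R.from_rotvec(s["ee_rot"]).as_matrix();T[:3,3]=s["position"];g["T"]=T@np.array(g["mount"])
    else: g["T"]=np.array(g["cam_to_world"])
    g["n"]=n; return g
def ray(g,uv):
    u=(uv[0]-g["cx"])/g["fx"];v=(uv[1]-g["cy"])/g["fy"]
    if g["n"]=="wrist":
        r=np.hypot(u,v);d=np.array([u*np.sin(r)/max(r,1e-9),v*np.sin(r)/max(r,1e-9),np.cos(r)])
    else: d=np.array([u,v,1.])
    return g["T"][:3,3],g["T"][:3,:3]@d
def onz(g,uv,z):
    o,d=ray(g,uv);return o+d*(z-o[2])/d[2]
def tri(a,ua,b,ub):
    o,d=ray(a,ua);p,e=ray(b,ub);d/=np.linalg.norm(d);e/=np.linalg.norm(e)
    t=np.linalg.lstsq(np.c_[d,-e],p-o,rcond=None)[0];A=o+d*t[0];B=p+e*t[1];return (A+B)/2,np.linalg.norm(A-B)
def blobs(g,lo,hi,amin=20,roi=None):
    h=cv2.cvtColor(g["image"],cv2.COLOR_BGR2HSV);m=cv2.inRange(h,np.array(lo),np.array(hi))
    if roi: k=np.zeros_like(m);x0,y0,x1,y1=roi;k[y0:y1,x0:x1]=1;m=m*k
    c,_=cv2.findContours(m,cv2.RETR_EXTERNAL,cv2.CHAIN_APPROX_NONE)
    return [x for x in c if cv2.contourArea(x)>=amin]
def rectz(g,c,z):
    p=np.array([onz(g,q[0],z)[:2] for q in c],np.float32);r=cv2.minAreaRect(p);b=cv2.boxPoints(r)
    e=[b[1]-b[0],b[2]-b[1]];l=max(e,key=np.linalg.norm);return np.round(r[0],4),np.round(sorted(r[1]),4),round(float(np.arctan2(l[1],l[0]))%np.pi,3)
def rel(p):
    s=arm.observe();return R.from_rotvec(s["ee_rot"]).inv().apply(np.array(p)-s["position"])
E
python3 - <<'E'
from h import *
for n in["top","side"]:
    g=cam(n);print(n)
    for nm,lo,hi,zs in [("blue",(100,130,60),(125,255,255),(.102,.029)),("red",(0,200,120),(8,255,255),(.099,.029)),("yel",(24,180,100),(34,255,255),(.064,.029)),("dark",(0,0,0),(30,255,32),(.052,))]:
        for c in blobs(g,lo,hi,12):
            if nm=="dark" and cv2.contourArea(c)>400: continue
            x,y,w,h=cv2.boundingRect(c)
            if nm=="blue" and x>500: continue
            for z in zs: print(nm,(x,y,w,h),z,*rectz(g,c,z))
g=cam("top");cv2.imwrite("pics/t1.png",cv2.resize(g["image"][145:285,130:440],None,fx=2.58,fy=2.58,interpolation=2))
E
```

```text
top
blue (175, 250, 4, 15) 0.102 [0.4088 0.2696] [0.0077 0.0361] 0.048
blue (175, 250, 4, 15) 0.029 [0.4136 0.2857] [0.0081 0.038 ] 0.048
blue (141, 250, 5, 16) 0.102 [0.4062 0.3556] [0.0103 0.0386] 0.057
blue (141, 250, 5, 16) 0.029 [0.4108 0.3764] [0.0108 0.0407] 0.057
blue (264, 217, 24, 17) 0.102 [0.4956 0.0178] [0.0205 0.0605] 1.167
blue (264, 217, 24, 17) 0.029 [0.5051 0.02  ] [0.0216 0.0639] 1.167
red (176, 197, 5, 16) 0.099 [0.5456 0.273 ] [0.0104 0.0399] 0.047
red (176, 197, 5, 16) 0.029 [0.5573 0.2885] [0.011 0.042] 0.047
red (144, 197, 5, 16) 0.099 [0.5444 0.3566] [0.0105 0.04  ] 0.058
red (144, 197, 5, 16) 0.029 [0.5561 0.3765] [0.011  0.0421] 0.058
yel (175, 223, 6, 17) 0.064 [0.4802 0.279 ] [0.0118 0.0429] 3.118
yel (175, 223, 6, 17) 0.029 [0.4843 0.2868] [0.0121 0.044 ] 3.118
yel (142, 223, 28, 16) 0.064 [0.4806 0.337 ] [0.0401 0.0717] 1.586
yel (142, 223, 28, 16) 0.029 [0.4847 0.3462] [0.0411 0.0736] 1.586
dark (245, 398, 34, 22) 0.052 [0.032  0.0469] [0.0271 0.0955] 2.278
dark (266, 397, 31, 20) 0.052 [ 0.0404 -0.0021] [0.0365 0.0798] 1.966
dark (465, 209, 8, 38) 0.052 [ 0.5035 -0.4938] [0.0038 0.1019] 2.939
dark (187, 163, 13, 10) 0.052 [0.6569 0.2479] [0.0201 0.0366] 1.385
side
blue (245, 186, 19, 24) 0.102 [0.4957 0.0163] [0.0234 0.0686] 1.177
blue (245, 186, 19, 24) 0.029 [0.4939 0.089 ] [0.0261 0.0763] 1.177
blue (214, 143, 16, 3) 0.102 [0.4231 0.1956] [0.0075 0.035 ] 3.089
blue (214, 143, 16, 3) 0.029 [0.4132 0.2885] [0.0083 0.039 ] 3.089
blue (215, 123, 15, 2) 0.102 [0.4214 0.2767] [0.0042 0.0345] 3.091
blue (215, 123, 15, 2) 0.029 [0.4112 0.3787] [0.0046 0.0384] 3.091
dark (21, 187, 11, 12) 0.052 [-0.0107  0.1105] [0.0213 0.0376] 1.757
dark (309, 141, 9, 16) 0.052 [0.6422 0.2318] [0.0144 0.0622] 1.198
dark (329, 140, 17, 27) 0.052 [0.7029 0.2089] [0.04   0.1011] 1.436
dark (0, 122, 24, 62) 0.052 [-0.1006  0.2617] [0.0253 0.2791] 2.091
```

View pics/t1.png

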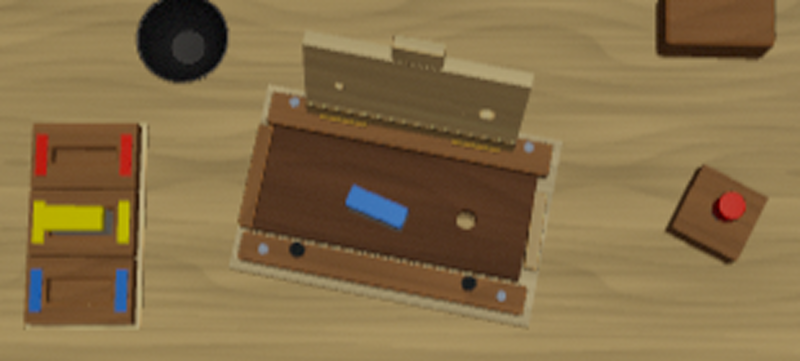

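The crop confirms it: block at ~(376,206), index hole at (466,220), leaf upright behind. The open leaf leaves no room for the gripper's 190 mm body across the block's thickness. I'll grip it end to end (60 mm), with the gripper parallel to the leaf.

Emit:
nudge_tcp(
  offsets=[
    [[0,0,-0.02,0.142,1],[0,0,-0.02,0.142,1],[0,0,-0.02,0.142,1],[0,0,-0.02,0.142,1],[0,0,0,0.142,1],[0,0,0,0,1]],
  ],
  force=30,
)

```text
clock: 0.9
position: [0.1889, -0.596, 0.3073]
ee_rot: [3.076, -0.632, 0.001]
force: [-0.6, 1.2, -0.7]
width: 0.997
gripper_force: 0.0
```

```bash
cat >> h.py <<'E'
def p(*a): print(*[np.round(x,4).tolist() if not isinstance(x,str) else x for x in a])
E
python3 -c "
from h import *
s=arm.observe();M=R.from_rotvec(s['ee_rot']).as_matrix();p(M,rel([.4956,.0168,.30]))"
```

```text
[[0.9189, -0.3944, 0.0003], [-0.3944, -0.9189, -0.001], [0.0007, 0.0009, -1.0]] [0.0401, -0.6841, 0.0067]
```

Emit:
nudge_tcp(
  offsets=[
    [[0.005,-0.04,0,0,1],[0.005,-0.045,0,0,1],[0.005,-0.045,0,0,1],[0.005,-0.045,0,0,1],[0.005,-0.045,0,0,1],[0.005,-0.045,0,0,1],[0.005,-0.045,0,0,1],[0.005,-0.045,0,0,1],[0,-0.045,0,0,1],[0,-0.045,0,0,1]],
  ],
)

```text
clock: 1.9
position: [0.4003, -0.2003, 0.3064]
ee_rot: [3.079, -0.621, -0.001]
force: [0.9, -0.7, 0.5]
width: 0.998
gripper_force: 0.0
```

Emit:
nudge_tcp(
  offsets=[
    [[0,-0.045,0,0,1],[0,-0.045,0,0,1],[0,-0.045,0,0,1],[0,-0.045,0,0,1],[0,-0.04,0,0,1],[0,-0.019,0,0,1],[0,0,0,0,1],[0,0,0,0,1]],
  ],
)

```text
clock: 2.7
position: [0.4936, 0.0173, 0.3061]
ee_rot: [3.078, -0.624, -0.002]
force: [-1.0, -0.4, -1.2]
width: 0.998
gripper_force: 0.0
```

```bash
python3 - <<'E'
from h import *
g=cam("wrist");cv2.imwrite("pics/w1.png",g["image"]);p(R.from_rotvec(g["s"]["ee_rot"]).as_matrix())
for c in blobs(g,(100,130,60),(125,255,255),60): print(cv2.boundingRect(c),*rectz(g,c,.102),*rectz(g,c,.029))
p(rel([.4956,.0168,.076]))
E
```

```text
[[0.9212, -0.3891, -0.0013], [-0.3891, -0.9212, -0.0005], [-0.001, 0.001, -1.0]]
(253, 179, 53, 19) [0.4972 0.02  ] [0.0209 0.0594] 1.172 [0.4837 0.0265] [0.0252 0.0714] 1.172
[0.002, -0.0013, 0.2303]
```

View pics/w1.png

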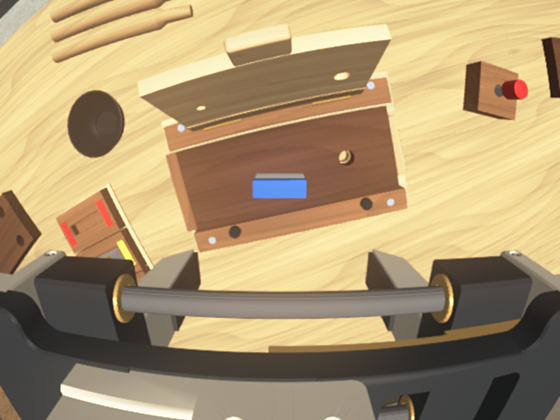

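The wrist view shows the block top at (280,188), the leaf leaning back with its tab at (258,40), the index hole at (345,157) and the knob at (513,90). I'll work out the leaf geometry before going down.

```bash
python3 - <<'E'
from h import *
w=cam("wrist");t=cam("top");s=cam("side")
f=lambda u,v:(130+u/2.58,145+v/2.58)
p("hole",onz(w,(346,157.5),.052),onz(t,f(466,220),.052),onz(s,(253.5,246),.052))
# leaf inner top corners: wrist / top
p("cornerL",*tri(w,(140,84),t,f(304,34)));p("cornerR",*tri(w,(388,30),t,f(532,73)));p("tab",*tri(w,(258,33),t,f(420,38)))
p("knob",*tri(w,(515,90),t,f(731,203)))
# jig yaw: front cleat screws and black holes / rail screws at z .05
for a,b in [((212,240),(390,202)),((181,128),(371,86))]:
    A,B=onz(w,a,.05),onz(w,b,.05);p("w",A,B,np.arctan2(A[1]-B[1],A[0]-B[0])-np.pi/2)
for a,b in [((263,249),(502,296)),((294,102),(529,147))]:
    A,B=onz(t,f(*a),.05),onz(t,f(*b),.05);p("t",A,B,np.arctan2(A[1]-B[1],A[0]-B[0])-np.pi/2)
E
```

```text
hole [0.4918, -0.0713, 0.052] [0.4891, -0.0746, 0.052] [0.4915, -0.0726, 0.052]
cornerL [0.6485, 0.0862, 0.191] 0.001
cornerR [0.6096, -0.1295, 0.1935] 0.0058
tab [0.6504, -0.0249, 0.1685] 0.0026
knob [0.5042, -0.3395, 0.0811] 0.0065
w [0.4571, 0.1374, 0.05] [0.4122, -0.108, 0.05] -0.1807
w [0.6118, 0.1092, 0.05] [0.5663, -0.1371, 0.05] -0.1829
t [0.4559, 0.1348, 0.05] [0.4115, -0.1123, 0.05] -0.1779
t [0.6114, 0.1072, 0.05] [0.5671, -0.1396, 0.05] -0.1776
```

Emit:
nudge_tcp(
  offsets=[
    [[0.001,-0.001,0.04,0,1],[0.001,-0.001,0.045,0,1],[0,0,0.045,0,1],[0,0,0.04,0,1],[0,0,0.03,0,1],[0,0,0.02,0,1],[0,0,0.01,0,1],[0,0,0,0,1]],
  ],
)

```text
clock: 3.7
position: [0.4959, 0.018, 0.076]
ee_rot: [3.077, -0.63, -0.003]
force: [-0.3, -0.1, 0.6]
width: 0.999
gripper_force: 0.0
```

```bash
python3 -c "
from h import *
p(rel([.4961,.018,.076]))"
```

```text
[0.0002, -0.0001, -0.0]
```

Emit:
nudge_tcp(
  offsets=[
    [[0,0,0,0,0.5],[0,0,0,0,0.5],[0,0,0,0,0.5],[0,0,0,0,0.5],[0,0,0,0,0.5],[0,0,0,0,0.5]],
  ],
  force=30,
)

```text
clock: 4.3
position: [0.4971, 0.0188, 0.0773]
ee_rot: [-3.078, 0.629, -0.002]
force: [-0.9, 0.6, 6.1]
width: 0.653
gripper_force: 30.0
```

Emit:
nudge_tcp(
  offsets=[
    [[0,0,-0.01,0,0.5],[0,0,-0.03,0,0.5],[0,0,-0.04,0,0.5],[0,0,-0.045,0,0.5],[0,0,-0.045,0,0.5],[0,0,-0.02,0,0.5],[0,0,0,0,0.5]],
  ],
)

```text
clock: 5.0
position: [0.498, 0.019, 0.2703]
ee_rot: [-3.076, 0.629, -0.009]
force: [0.4, -0.1, -2.4]
width: 0.654
gripper_force: 30.0
```

```bash
python3 - <<'E'
from h import *
g=cam("wrist");cv2.imwrite("pics/w2.png",g["image"])
z=g["s"]["position"][2]-.076+.102
for c in blobs(g,(100,130,60),(125,255,255),60):
    r=rectz(g,c,z);print(cv2.boundingRect(c),*r);p(rel([*r[0],z]))
    r=rectz(g,c,.029);p(r[0],"rim",r[1])
E
```

```text
(218, 265, 130, 27) [0.5051 0.0159] [0.0132 0.0594] 1.164
[0.0087, -0.0007, -0.0283]
[0.3788, 0.0703] rim [0.0399, 0.18]
```

View pics/w2.png

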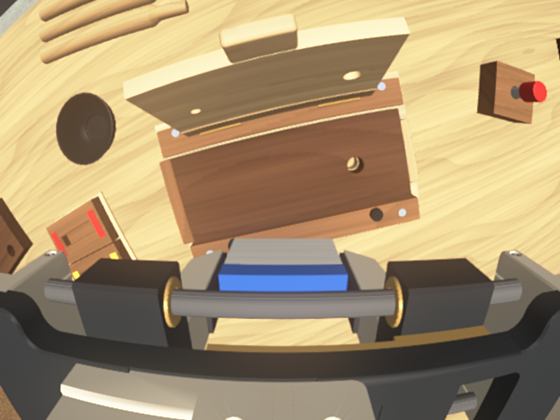

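The block is held end to end, its top's far edge near row 265 and its bottom far edge near row 240. I'll check its offset and tilt in the grip.

```bash
python3 - <<'E'
from h import *
g=cam("wrist");z=g["s"]["position"][2]
H=cv2.cvtColor(g["image"],cv2.COLOR_BGR2HSV)
for u in (250,265,300,315):
    col=H[225:300,u]; print(u,[(225+i,*map(int,col[i])) for i in (8,10,12,14,16,18,20,36,37,38,39,40,41,42,43)])
for d in (.026,-.024):
  for v in (238,240,242,264,266): p(d,v,rel(onz(g,(282,v),z+d)))
E
```

```text
250 [(233, 13, 134, 175), (235, 13, 129, 188), (237, 13, 120, 182), (239, 16, 33, 170), (241, 18, 26, 166), (243, 17, 27, 169), (245, 19, 24, 168), (261, 20, 22, 175), (262, 19, 24, 177), (263, 17, 21, 172), (264, 120, 28, 147), (265, 113, 114, 136), (266, 112, 147, 135), (267, 112, 143, 136), (268, 112, 140, 135)]
265 [(233, 13, 125, 183), (235, 12, 126, 184), (237, 13, 121, 181), (239, 16, 33, 171), (241, 18, 23, 166), (243, 19, 24, 169), (245, 18, 26, 169), (261, 17, 23, 175), (262, 19, 23, 176), (263, 18, 22, 173), (264, 123, 19, 149), (265, 113, 106, 137), (266, 112, 146, 136), (267, 112, 141, 136), (268, 112, 140, 137)]
300 [(233, 12, 128, 188), (235, 13, 125, 179), (237, 13, 121, 181), (239, 16, 33, 171), (241, 18, 26, 169), (243, 18, 25, 171), (245, 17, 24, 170), (261, 18, 22, 174), (262, 18, 24, 177), (263, 17, 21, 173), (264, 123, 19, 150), (265, 114, 105, 138), (266, 112, 144, 136), (267, 112, 139, 136), (268, 112, 136, 137)]
315 [(233, 12, 125, 181), (235, 13, 128, 192), (237, 13, 124, 202), (239, 15, 35, 174), (241, 17, 27, 170), (243, 17, 28, 173), (245, 17, 27, 172), (261, 18, 25, 176), (262, 17, 26, 178), (263, 15, 21, 172), (264, 120, 26, 148), (265, 113, 109, 138), (266, 112, 137, 136), (267, 113, 133, 136), (268, 112, 133, 136)]
0.026 238 [0.0283, -0.0007, -0.0275]
0.026 240 [0.0273, -0.0007, -0.0275]
0.026 242 [0.0264, -0.0007, -0.0275]
0.026 264 [0.0159, -0.0007, -0.0275]
0.026 266 [0.0149, -0.0007, -0.0275]
-0.024 238 [0.0098, -0.0009, 0.0225]
-0.024 240 [0.0086, -0.0009, 0.0225]
-0.024 242 [0.0073, -0.0009, 0.0225]
-0.024 264 [-0.0072, -0.0009, 0.0225]
-0.024 266 [-0.0085, -0.0009, 0.0225]
```
Blue colored side strip maybe: row 265-292 blue: does the blue cap have a side part (blue "top" cap with side band)? In image: darker blue at 265-268 vs brighter blue below (~275). V 136. "blue strip 218..." I saw dark blue strip rows 264-276 and bright blue 276-292. So blue cap has thickness; top face's far edge at row ~276. Then cap top edge x: row ~276 → approx .0101: center ~0. Bottom edge row 238.5 → .0095 → centre ≈-0.0005, no tilt. 

Dark blue side band at rows 264–276, top face below it. So the block sits centred and upright in the grip. Going on to the rack.

Emit:
nudge_tcp(
  offsets=[
    [[-0.03,0,0,-0.14,0.5],[-0.02,0,0,-0.14,0.5],[0,0,0,-0.14,0.5],[0,0,0,-0.01,0.5],[0,0,0,0,0.5]],
  ],
)

```text
clock: 5.6
position: [0.4492, 0.0352, 0.2657]
ee_rot: [3.141, 0.036, -0.003]
force: [0.2, -0.1, -2.1]
width: 0.653
gripper_force: 30.0
```

```bash
python3 -c "
from h import *
s=arm.observe();p(R.from_rotvec(s['ee_rot']).as_matrix(),rel([.4122,.332,.27]))"
```

```text
[[0.9997, 0.0228, -0.002], [0.0228, -0.9997, -0.0002], [-0.002, 0.0001, -1.0]] [-0.0303, -0.2975, -0.0043]
```

Emit:
nudge_tcp(
  offsets=[
    [[-0.01,-0.03,0,0,0.5],[-0.01,-0.045,0,0,0.5],[-0.01,-0.045,0,0,0.5],[-0.01,-0.045,0,0,0.5],[-0.01,-0.045,0,0,0.5],[-0.01,-0.045,0,0,0.5],[-0.01,-0.03,0,0,0.5],[0,-0.012,0,0,0.5],[0,0,0,0,0.5],[0,0,0,0,0.5]],
  ],
)

```text
clock: 6.6
position: [0.3724, 0.3295, 0.266]
ee_rot: [3.14, 0.038, -0.001]
force: [-0.9, -0.5, -2.7]
width: 0.653
gripper_force: 30.0
```

```bash
python3 - <<'E'
from h import *
g=cam("wrist");cv2.imwrite("pics/w3.png",g["image"])
for lo,hi in [((100,130,60),(125,255,255)),((24,180,100),(34,255,255)),((0,180,100),(8,255,255))]:
  for c in blobs(g,lo,hi,40): print(cv2.boundingRect(c),*rectz(g,c,.029))
E
```

```text
(218, 274, 130, 18) [0.2368 0.3254] [0.0269 0.1787] 1.596
(313, 136, 9, 34) [0.4133 0.2885] [0.0092 0.0408] 0.01
(239, 135, 9, 34) [0.4123 0.3782] [0.0099 0.0406] 0.007
```

View pics/w3.png

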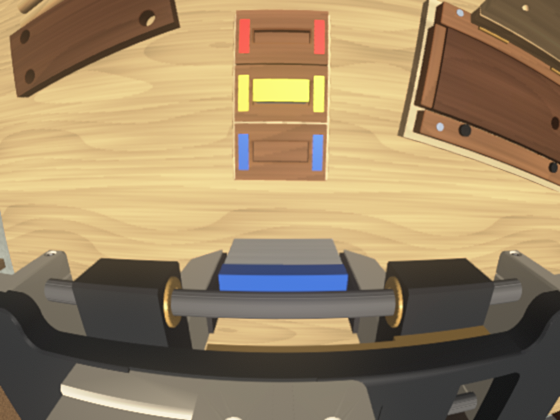

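The slot shows at (281,151) between the blue labels, in line with the held block (283,270). I'll move over it and descend to just above the rim.

Emit:
nudge_tcp(
  offsets=[
    [[0.02,-0.001,0.03,0,0.5],[0.02,-0.001,0.045,0,0.5],[0,0,0.045,0,0.5],[0,0,0.04,0,0.5],[0,0,0.03,0,0.5],[0,0,0.014,0,0.5],[0,0,0,0,0.5],[0,0,0,0,0.5]],
  ],
)

```text
clock: 7.45
position: [0.4125, 0.3328, 0.0631]
ee_rot: [3.141, 0.039, 0.001]
force: [0.2, 0.6, -1.8]
width: 0.65
gripper_force: 30.0
```

```bash
python3 - <<'E'
from h import *
p(rel([.4125,.332,.039]))
E
```

```text
[-0.0001, 0.0008, 0.0241]
```

Emit:
nudge_tcp(
  offsets=[
    [[0,0.001,0.005,0,0.5],[0,0,0.005,0,0.5],[0,0,0.005,0,0.5],[0,0,0.005,0,0.5],[0,0,0,0,0.5]],
  ],
)

```text
clock: 7.95
position: [0.412, 0.3326, 0.0422]
ee_rot: [3.141, 0.042, 0.0]
force: [2.2, -0.2, -2.6]
width: 0.65
gripper_force: 30.0
```

Emit:
nudge_tcp(
  offsets=[
    [[0,0,0.002,0,0.5],[0,0,0.002,0,0.5],[0,0,0,0,0.5]],
  ],
)

```text
clock: 8.25
position: [0.4121, 0.3329, 0.0393]
ee_rot: [-3.141, -0.042, -0.001]
force: [0.6, -2.2, 5.6]
width: 0.652
gripper_force: 30.0
```

Emit:
nudge_tcp(
  offsets=[
    [[0,0,0,0,0.85],[0,0,0,0,0.85],[0,0,0,0,0.85]],
  ],
)

```text
clock: 8.55
position: [0.4115, 0.3328, 0.0387]
ee_rot: [3.141, 0.042, -0.0]
force: [-0.6, 0.1, -0.3]
width: 0.836
gripper_force: 0.0
```

Emit:
nudge_tcp(
  offsets=[
    [[0,0,-0.02,0,0.85],[0,0,-0.04,0,0.85],[0,0,-0.045,0,0.85],[0,0,-0.045,0,0.85],[0,0,-0.045,0,0.85],[-0.03,0,-0.03,0,0.85],[-0.03,0,0,0,0.85],[0,0,0,0,0.85]],
  ],
)

```text
clock: 9.35
position: [0.3482, 0.332, 0.265]
ee_rot: [-3.14, -0.049, -0.002]
force: [0.2, -0.4, -0.3]
width: 0.851
gripper_force: 0.0
```

```bash
python3 - <<'E'
from h import *
for n in("wrist","top","side"):
  g=cam(n)
  for c in blobs(g,(100,130,60),(125,255,255),12):
    x=cv2.boundingRect(c)
    if n=="top" and x[0]>500: continue
    print(n,x,*rectz(g,c,.064),*rectz(g,c,.029))
  if n=="wrist": cv2.imwrite("pics/w4.png",g["image"])
E
```

```text
wrist (257, 127, 54, 18) [0.4105 0.3332] [0.0189 0.0582] 1.604 [0.4091 0.333 ] [0.0208 0.0638] 1.604
wrist (317, 116, 9, 35) [0.4148 0.2922] [0.0088 0.0377] 0.043 [0.4139 0.2881] [0.0097 0.0414] 0.043
wrist (242, 115, 9, 35) [0.4133 0.3743] [0.0089 0.0377] 0.018 [0.4122 0.3782] [0.0098 0.0414] 0.018
top (175, 250, 4, 15) [0.4113 0.278 ] [0.0079 0.0371] 0.048 [0.4136 0.2857] [0.0081 0.038 ] 0.048
top (142, 250, 28, 12) [0.4144 0.3339] [0.0242 0.0743] 1.505 [0.4167 0.343 ] [0.0248 0.0762] 1.505
side (214, 143, 16, 3) [0.4179 0.244 ] [0.0079 0.0371] 3.089 [0.4132 0.2885] [0.0083 0.039 ] 3.089
side (215, 117, 15, 16) [0.415  0.3254] [0.0362 0.0661] 1.38 [0.41   0.3741] [0.038  0.0695] 1.38
```

View pics/w4.png

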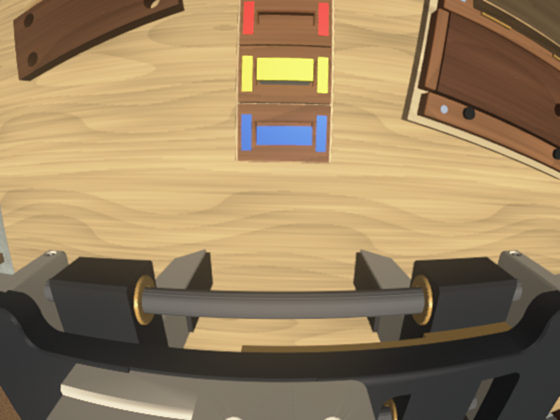

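The blue block sits in its slot, level with the yellow one (top at (284,135)), with even gaps. Next the leaf: I'll go over the top and behind it with closed fingers.

Emit:
nudge_tcp(
  offsets=[
    [[0.02,0.01,-0.02,0.11,0],[0.02,0.03,-0.02,0.1,0],[0.02,0.04,0,0,0],[0.02,0.04,0,0,0],[0,0,0,0,0]],
  ],
)

```text
clock: 10.0
position: [0.4171, 0.1973, 0.3028]
ee_rot: [3.123, -0.303, -0.0]
force: [0.3, 0.5, -0.7]
width: 0.463
gripper_force: 0.0
```

```bash
python3 -c "
from h import *
s=arm.observe();p(R.from_rotvec(s['ee_rot']).as_matrix(),rel([.6843,.0139,.3]))"
```

```text
[[0.9814, -0.1922, -0.0006], [-0.1922, -0.9814, -0.0035], [0.0, 0.0035, -1.0]] [0.2975, 0.1287, 0.0033]
```

Emit:
nudge_tcp(
  offsets=[
    [[0.03,0.015,0,0,0],[0.045,0.018,0,0,0],[0.045,0.018,0,0,0],[0.045,0.018,0,0,0],[0.045,0.018,0,0,0],[0.045,0.018,0,0,0],[0.03,0.015,0,0,0],[0.012,0.008,0,0,0],[0,0,0,0,0]],
  ],
)

```text
clock: 10.9
position: [0.6839, 0.0218, 0.3016]
ee_rot: [3.127, -0.293, -0.004]
force: [0.7, 0.2, -0.4]
width: 0.002
gripper_force: 0.0
```

Emit:
nudge_tcp(
  offsets=[
    [[0,0,0.03,0,0],[0,0,0.045,0,0],[0,0,0.04,0,0],[0,0,0.02,0,0],[0,0,0,0,0]],
  ],
)

```text
clock: 11.4
position: [0.6797, 0.0254, 0.1653]
ee_rot: [3.128, -0.285, -0.011]
force: [0.6, -0.4, 0.4]
width: 0.006
gripper_force: 0.0
```

```bash
python3 -c "
from h import *
s=arm.observe();c,k=np.cos(-.18),np.sin(-.18);d=s['position']-np.array([.509,0,0]);p('jig',c*d[0]+k*d[1],-k*d[0]+c*d[1],d[2])"
```

```text
jig 0.1634 0.0556 0.1653
```

Emit:
nudge_tcp(
  offsets=[
    [[-0.02,0,-0.002,0,0],[-0.02,0.002,-0.002,0,0],[-0.02,0.002,-0.003,0,0],[-0.02,0.002,0,0,0],[-0.02,0.002,0.002,0,0]],
  ],
)

```text
clock: 11.9
position: [0.5843, 0.0365, 0.1769]
ee_rot: [-3.127, 0.285, -0.01]
force: [3.6, 1.6, 0.8]
width: 0.005
gripper_force: 1.3
```

```bash
cat >> h.py <<'E'
def jig():
    s=arm.observe();c,k=np.cos(-.18),np.sin(-.18);d=s['position']-np.array([.509,0,0]);p('jig',c*d[0]+k*d[1],-k*d[0]+c*d[1],d[2])
E
python3 -c "
from h import *
jig()"
```

```text
jig 0.0675 0.0493 0.1769
```

Emit:
nudge_tcp(
  offsets=[
    [[-0.015,0.002,0.005,0,0],[-0.016,0.002,0.007,0,0],[-0.016,0.002,0.009,0,0],[-0.014,0.002,0.011,0,0],[-0.014,0.002,0.012,0,0]],
  ],
)

```text
clock: 12.4
position: [0.5085, 0.04, 0.1319]
ee_rot: [-3.127, 0.285, -0.008]
force: [1.3, -0.0, 1.2]
width: 0.005
gripper_force: 0.7
```

```bash
python3 -c "
from h import *
jig()"
```

```text
jig -0.0077 0.0393 0.1319
```

Emit:
nudge_tcp(
  offsets=[
    [[-0.011,0.004,0.015,0,0],[-0.01,0.004,0.015,0,0],[-0.006,0.004,0.012,0,0],[-0.005,0.004,0.01,0,0],[0,0.004,0.006,0,0],[0,0,0,0,0]],
  ],
)

```text
clock: 13.0
position: [0.4725, 0.0245, 0.0719]
ee_rot: [-3.128, 0.288, -0.0]
force: [-2.0, 0.4, 2.9]
width: 0.005
gripper_force: 0.9
```

```bash
python3 -c "
from h import *
jig()"
```

```text
jig -0.0403 0.0176 0.0719
```

Emit:
nudge_tcp(
  offsets=[
    [[-0.006,0.008,0.001,0,0],[-0.006,0.008,0.002,0,0],[0,0,0.002,0,0],[0,0,0,0,0],[0,0,0,0,0]],
  ],
)

```text
clock: 13.5
position: [0.4576, 0.0101, 0.0673]
ee_rot: [3.128, -0.289, 0.001]
force: [-1.2, 0.0, 8.5]
width: 0.004
gripper_force: 4.2
```

```bash
python3 -c "
from h import *
jig()"
```

```text
jig -0.0524 0.0008 0.0673
```

The leaf is shut and pressed flat (67.3 mm at 8.5 N). Now lift, view the bushing, then the pin, from matching standoffs.

Emit:
nudge_tcp(
  offsets=[
    [[0,0,-0.02,0,0],[0,0.01,-0.04,0,0.6],[0,0.025,-0.045,0,0.6],[0,0.025,-0.045,0,0.6],[0,0.015,-0.03,0,0.6],[0,0,0,0,0.6],[0,0,0,0,0.6]],
  ],
)

```text
clock: 14.2
position: [0.4438, -0.0623, 0.2444]
ee_rot: [3.128, -0.29, 0.001]
force: [-0.4, 0.6, -1.1]
width: 0.482
gripper_force: 0.0
```

```bash
python3 - <<'E'
from h import *
jig();g=cam("wrist");cv2.imwrite("pics/w5.png",g["image"]);p(g["s"]["position"],R.from_rotvec(g["s"]["ee_rot"]).as_matrix())
for c in blobs(g,(0,190,100),(8,255,255),40): print(cv2.boundingRect(c),*rectz(g,c,.099))
E
```

```text
jig -0.053 -0.0729 0.2444
[0.4438, -0.0623, 0.2444] [[0.9829, -0.1842, 0.0008], [-0.1842, -0.9829, -0.0007], [0.0009, 0.0005, -1.0]]
(24, 149, 10, 28) [0.5495 0.2209] [0.0073 0.0332] 0.01
(505, 99, 17, 23) [ 0.5039 -0.3311] [0.0246 0.0253] 1.511
```

View pics/w5.png

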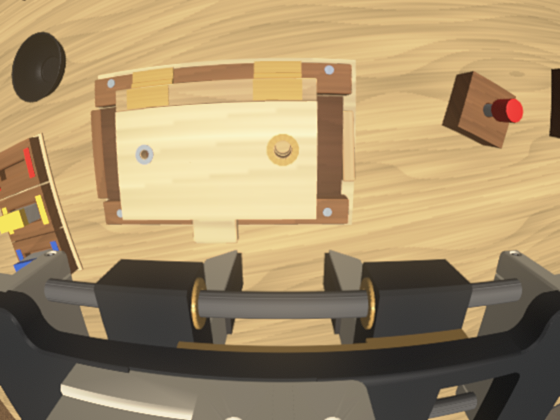

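The leaf lies shut. The brass bushing is at (283,150), the steel one at (144,155), and the knob at (513,110). I'll measure the ring, then move to the pin with the same standoff.

```bash
python3 - <<'E'
from h import *
g=cam("wrist")
h=cv2.cvtColor(g["image"],cv2.COLOR_BGR2HSV);print(h[150,250:318].tolist()[::3])
for smin in (120,140):
  for c in blobs(g,(10,smin,60),(30,255,255),30,(255,125,312,178)):
    q=np.array([onz(g,x[0],.070)[:2] for x in c],np.float32);e=cv2.fitEllipse(q);print(smin,cv2.boundingRect(c),np.round(e[0],4),np.round(e[1],4));p(rel([*e[0],.07]))
E
```

```text
[[22, 71, 243], [23, 72, 242], [22, 71, 242], [22, 71, 242], [22, 70, 243], [22, 70, 243], [20, 124, 230], [21, 127, 229], [18, 116, 214], [18, 104, 184], [20, 102, 231], [20, 99, 234], [19, 104, 228], [17, 107, 176], [18, 118, 221], [20, 128, 227], [20, 127, 227], [23, 67, 243], [23, 70, 242], [22, 70, 243], [22, 70, 243], [23, 71, 242], [23, 71, 243]]
120 (268, 134, 31, 31) [ 0.4919 -0.0712] [0.0303 0.0307]
[0.05, 0.0009, 0.1729]
```

Emit:
nudge_tcp(
  offsets=[
    [[0,0.03,0,0,0.6],[0,0.045,0,0,0.6],[0,0.045,0,0,0.6],[0,0.045,0,0,0.6],[-0.01,0.045,0,0,0.6],[-0.01,0.03,0,0,0.6],[-0.01,0.013,0,0,0.6],[0,0,0,0,0.6],[0,0,0,0,0.6]],
  ],
)

```text
clock: 15.2
position: [0.3688, -0.3035, 0.2431]
ee_rot: [-3.127, 0.286, 0.002]
force: [1.4, 0.5, -0.8]
width: 0.598
gripper_force: 0.0
```

```bash
python3 - <<'E'
from h import *
for n in ("wrist","top","side"):
  g=cam(n); print(n,g["s"]["position"])
  for c in blobs(g,(0,150,70),(8,255,255),20):
    x=cv2.boundingRect(c);r=rectz(g,c,.099);q=np.array([onz(g,y[0],.099)[:2] for y in c],np.float32)
    m=cv2.moments(c);print(x,*r,"minC",cv2.minEnclosingCircle(q))
  if n=="wrist": cv2.imwrite("pics/w6.png",g["image"])
E
```

```text
wrist [ 0.36884825 -0.30346629  0.2431367 ]
(275, 44, 30, 32) [ 0.5009 -0.3339] [0.0264 0.0299] 2.962 minC ((0.5011537075042725, -0.3331332504749298), 0.015445881523191929)
top [ 0.36932422 -0.30309153  0.24339079]
(408, 219, 11, 12) [ 0.5026 -0.3361] [0.0259 0.0286] 0.016 minC ((0.5025721788406372, -0.3347252607345581), 0.015961814671754837)
(176, 197, 6, 17) [0.5443 0.2722] [0.0121 0.0425] 3.118 minC ((0.544326901435852, 0.2716071605682373), 0.021723482757806778)
(143, 197, 6, 16) [0.5443 0.3571] [0.0125 0.04  ] 3.123 minC ((0.5443347692489624, 0.3579009771347046), 0.020734021440148354)
side [ 0.36958015 -0.30307034  0.24364162]
(253, 353, 19, 26) [ 0.5019 -0.3401] [0.0274 0.0388] 1.527 minC ((0.5024829506874084, -0.3400832414627075), 0.01958181895315647)
(268, 140, 18, 4) [0.5524 0.2021] [0.0115 0.0404] 3.09 minC ((0.5523081421852112, 0.2002071887254715), 0.020596522837877274)
(266, 120, 17, 4) [0.5503 0.2827] [0.0127 0.0401] 3.091 minC ((0.5506540536880493, 0.2850298583507538), 0.02034359611570835)
```

View pics/w6.png

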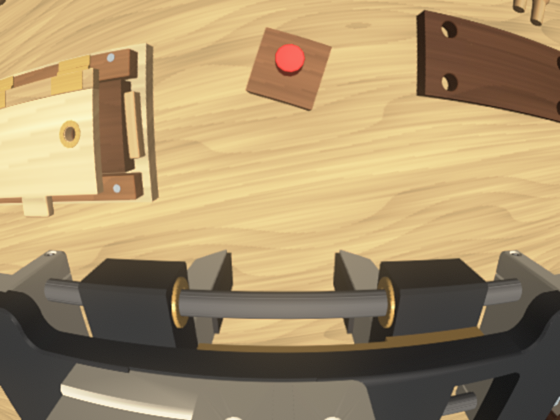

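The knob is at (289,58), the stand around it. I'll move closer for a measurement at the same 50 mm standoff.

Emit:
nudge_tcp(
  offsets=[
    [[0.03,0.002,0,0,0.7],[0.035,0.002,0,0,0.7],[0.02,0.002,0,0,0.7],[0,0,0,0,0.7],[0,0,0,0,0.7]],
  ],
)

```text
clock: 15.85
position: [0.4516, -0.325, 0.2437]
ee_rot: [-3.128, 0.284, 0.001]
force: [-0.7, -0.1, 0.2]
width: 0.699
gripper_force: 0.0
```

```bash
python3 - <<'E'
from h import *
g=cam("wrist");p(g["s"]["position"])
h=cv2.cvtColor(g["image"],cv2.COLOR_BGR2HSV)
for c in blobs(g,(0,150,70),(8,255,255),100):
    x,y,w,hh=cv2.boundingRect(c);print(x,y,w,hh,"vcol",h[y-1:y+hh+1:2,x+w//2,2].tolist())
for v in (70,200):
  for c in blobs(g,(0,150,v),(8,255,255),100):
    q=np.array([onz(g,y[0],.099)[:2] for y in c],np.float32);e=cv2.fitEllipse(q);print(v,cv2.boundingRect(c),np.round(e[0],4),np.round(e[1],4));p(rel([*e[0],.072]))
E
```

```text
[0.4516, -0.325, 0.2437]
268 133 30 30 vcol [169, 231, 253, 251, 251, 251, 251, 251, 251, 251, 251, 250, 250, 249, 250, 225]
70 (268, 133, 30, 30) [ 0.5034 -0.3343] [0.0268 0.0274]
[0.0535, -0.0004, 0.1718]
200 (268, 134, 30, 29) [ 0.5032 -0.3345] [0.0261 0.0266]
[0.0533, -0.0003, 0.1718]
```

Emit:
nudge_tcp(
  offsets=[
    [[0.025,0,0,0,0.7],[0.025,0,0.02,0,0.7],[0.0035,0,0.04,0,0.7],[0,0,0.04,0,0.7],[0,0,0.04,0,0.7],[0,0,0.025,0,0.7],[0,0,0.007,0,0.7],[0,0,0,0,0.7]],
  ],
)

```text
clock: 16.7
position: [0.503, -0.3355, 0.0719]
ee_rot: [-3.128, 0.287, 0.002]
force: [-0.3, 0.4, 0.0]
width: 0.704
gripper_force: 0.0
```

```bash
python3 -c "
from h import *
p(rel([.5033,-.3344,.072]))"
```

```text
[0.0001, -0.0011, -0.0001]
```

Emit:
nudge_tcp(
  offsets=[
    [[0,-0.001,0,0,0.2],[0,0,0,0,0.2],[0,0,0,0,0.2],[0,0,0,0,0.2],[0,0,0,0,0.2]],
  ],
  force=40,
)

```text
clock: 17.2
position: [0.5041, -0.335, 0.0726]
ee_rot: [3.128, -0.287, 0.001]
force: [0.4, -0.0, 0.7]
width: 0.315
gripper_force: 0.0
```

Emit:
nudge_tcp(
  offsets=[
    [[0,0,-0.01,0,0.2],[0,0,-0.03,0,0.2],[0,0,-0.04,0,0.2],[0,0,-0.03,0,0.2],[0,0,0,0,0.2]],
  ],
)

```text
clock: 17.7
position: [0.5064, -0.336, 0.1875]
ee_rot: [3.125, -0.287, 0.012]
force: [0.6, -0.8, -0.6]
width: 0.296
gripper_force: 40.0
```

```bash
python3 - <<'E'
from h import *
g=cam("wrist");p(g["s"]["position"],R.from_rotvec(g["s"]["ee_rot"]).as_matrix());cv2.imwrite("pics/w7.png",g["image"][130:420,130:430])
E
```

```text
[0.5064, -0.336, 0.1875] [[0.9832, -0.1824, 0.0072], [-0.1823, -0.9832, -0.004], [0.0078, 0.0027, -1.0]]
```

View pics/w7.png

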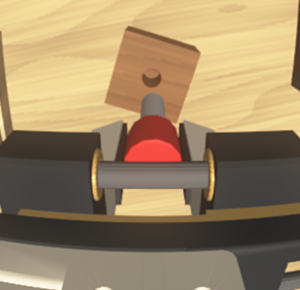

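The pin is in the grip, shank pointing down at about (282,235) in the full image; the empty stand hole shows beyond. I'll check the foot's offset in the tool frame.

Emit:
nudge_tcp(
  offsets=[
    [[0,0,0,0,0.2],[0,0,0,0,0.2]],
  ],
)

```text
clock: 17.95
position: [0.5031, -0.3344, 0.1809]
ee_rot: [-3.127, 0.287, 0.004]
force: [0.1, -0.0, -1.4]
width: 0.299
gripper_force: 40.0
```

```bash
python3 - <<'E'
from h import *
g=cam("wrist");h=cv2.cvtColor(g["image"],cv2.COLOR_BGR2HSV)
p(g["s"]["position"])
print("col",[(v,*map(int,h[v,282])) for v in range(214,262,2)])
for v in (230,236,242): print(v,[(u,*map(int,h[v,u])) for u in range(264,302,2)])
for v in (222,224,226,228): p(v,rel(onz(g,(282.5,v),g["s"]["position"][2]-.0656)))
for c in blobs(g,(0,150,70),(8,255,255),100):
  print(cv2.boundingRect(c))
E
```

```text
[0.5031, -0.3344, 0.1809]
col [(214, 13, 140, 148), (216, 13, 135, 185), (218, 13, 135, 182), (220, 14, 135, 180), (222, 13, 124, 173), (224, 16, 38, 128), (226, 16, 42, 129), (228, 15, 43, 130), (230, 15, 43, 129), (232, 15, 43, 130), (234, 16, 43, 130), (236, 16, 42, 128), (238, 14, 41, 130), (240, 15, 43, 130), (242, 14, 41, 130), (244, 10, 62, 131), (246, 3, 178, 139), (248, 3, 177, 140), (250, 3, 179, 141), (252, 3, 179, 141), (254, 3, 180, 142), (256, 3, 182, 143), (258, 3, 182, 143), (260, 3, 179, 144)]
230 [(264, 13, 134, 173), (266, 13, 134, 171), (268, 13, 133, 169), (270, 13, 135, 170), (272, 12, 91, 129), (274, 15, 46, 111), (276, 14, 45, 118), (278, 14, 43, 124), (280, 16, 42, 127), (282, 15, 43, 129), (284, 15, 39, 131), (286, 16, 42, 133), (288, 14, 41, 132), (290, 14, 42, 129), (292, 14, 49, 126), (294, 13, 129, 170), (296, 13, 135, 176), (298, 13, 134, 167), (300, 13, 135, 168)]
236 [(264, 13, 136, 178), (266, 13, 135, 177), (268, 
[... 170 characters left out ...]
132), (286, 15, 43, 132), (288, 14, 41, 131), (290, 14, 42, 129), (292, 15, 41, 125), (294, 13, 103, 146), (296, 13, 135, 170), (298, 13, 135, 170), (300, 13, 134, 173)]
242 [(264, 19, 103, 228), (266, 19, 102, 224), (268, 19, 105, 224), (270, 18, 100, 192), (272, 13, 56, 110), (274, 14, 49, 115), (276, 13, 45, 120), (278, 14, 43, 125), (280, 15, 44, 127), (282, 14, 41, 130), (284, 16, 41, 131), (286, 14, 43, 132), (288, 14, 41, 131), (290, 14, 43, 131), (292, 13, 42, 127), (294, 12, 66, 135), (296, 13, 136, 184), (298, 13, 135, 182), (300, 13, 135, 182)]
222 [0.0059, -0.0001, 0.0655]
224 [0.0044, -0.0001, 0.0656]
226 [0.0028, -0.0001, 0.0656]
228 [0.0013, -0.0001, 0.0656]
(254, 245, 58, 47)
```

```bash
python3 - <<'E'
from h import *
g=cam("wrist");h=cv2.cvtColor(g["image"],cv2.COLOR_BGR2HSV);P=g["s"]["position"]
p(P,"shoulder edge",rel(onz(g,(282.5,244.5),P[2]-.0056)))
sub=h[190:222,262:304,2];m=(sub<110).astype(np.uint8);c,_=cv2.findContours(m,cv2.RETR_EXTERNAL,cv2.CHAIN_APPROX_NONE)
for k in c:
  if cv2.contourArea(k)>15:
    k=k+np.array([262,190]);q=np.array([onz(g,x[0],.045)[:2] for x in k],np.float32);print(cv2.boundingRect(k),cv2.fitEllipse(q));p(rectz(g,k,.045)[0],rectz(g,k,.045)[1],rel([*rectz(g,k,.045)[0],.045]))
E
```

```text
[0.5031, -0.3344, 0.1808] shoulder edge [0.0121, -0.0001, 0.0057]
(285, 202, 7, 10) ((0.500785768032074, -0.3392837941646576), (0.0050833383575081825, 0.00870798621326685), 54.893226623535156)
[0.5007, -0.34] [0.0057, 0.0082] [-0.0012, 0.006, 0.1359]
```

Emit:
nudge_tcp(
  offsets=[
    [[-0.008,-0.03,0,0,0.2],[-0.01,-0.045,0,0,0.2],[-0.01,-0.045,0,0,0.2],[-0.01,-0.045,0,0,0.2],[-0.01,-0.045,0,0,0.2],[-0.01,-0.035,0,0,0.2],[0,-0.012,0,0,0.2],[0,0,0,0,0.2],[0,0,0,0,0.2]],
  ],
)

```text
clock: 18.95
position: [0.4937, -0.0729, 0.1818]
ee_rot: [3.128, -0.289, -0.001]
force: [0.1, -0.1, -1.3]
width: 0.297
gripper_force: 40.0
```

```bash
python3 - <<'E'
from h import *
p(rel([.4932,-.0714,.15]))
g=cam("wrist");cv2.imwrite("pics/w8.png",cv2.resize(g["image"][150:300,200:365],None,fx=3.5,fy=3.5))
E
```

```text
[-0.0008, -0.0014, 0.0318]
```

View pics/w8.png

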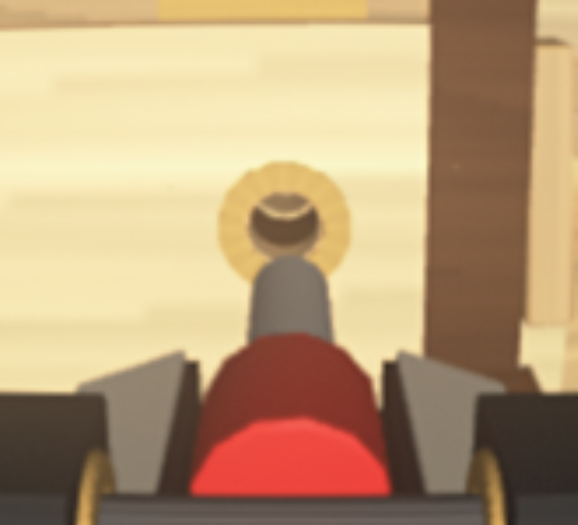

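The ring centre is at about (281.2,215) and the foot's tip column at 282.8, so the pin is 1–2 px to the right of the hole. I'll compute the correction.

```bash
python3 - <<'E'
from h import *
g=cam("wrist");P=g["s"]["position"]
m=blobs(g,(10,100,150),(30,255,255),30,(255,180,306,240))
for c in m: print(cv2.boundingRect(c))
b=onz(g,(281.2,214.9),.0705);p(b,"rel",rel(b))
p("foot y",rel(onz(g,(282.8,226),P[2]-.0656)), "foot edge",rel(onz(g,(282.8,150+256/3.5),P[2]-.0656)),"shoulder",rel(onz(g,(282.8,150+333/3.5),P[2]-.0056)))
E
```

```text
(261, 197, 39, 35)
[0.4918, -0.072, 0.0705] rel [-0.0021, -0.0013, 0.1113]
foot y [0.0029, 0.0, 0.0656] foot edge [0.0051, 0.0, 0.0656] shoulder [0.0118, -0.0, 0.0056]
```

Emit:
nudge_tcp(
  offsets=[
    [[-0.0005,-0.0013,0.015,0,0.2],[0,0,0.02,0,0.2],[0,0,0.006,0,0.2],[0,0,0.005,0,0.2],[0,0,0.005,0,0.2],[0,0,0,0,0.2]],
  ],
)

```text
clock: 19.65
position: [0.4935, -0.0705, 0.131]
ee_rot: [3.128, -0.288, -0.0]
force: [-0.7, -0.1, -0.5]
width: 0.298
gripper_force: 40.0
```

```bash
python3 -c "
from h import *
p(rel([.4918,-.072,.07]))"
```

```text
[-0.0014, 0.0018, 0.061]
```

Emit:
nudge_tcp(
  offsets=[
    [[0,0.0013,-0.003,0,0.2],[0,0,0,0,0.2],[0,0,0,0,0.2]],
  ],
)

```text
clock: 19.95
position: [0.4937, -0.0715, 0.1347]
ee_rot: [3.128, -0.288, 0.002]
force: [0.8, -0.2, -0.9]
width: 0.298
gripper_force: 40.0
```

Emit:
nudge_tcp(
  offsets=[
    [[0,0,0.004,0,0.2],[0,0,0.004,0,0.2],[0,0,0.004,0,0.2],[0,0,0,0,0.2]],
  ],
)

```text
clock: 20.35
position: [0.4928, -0.0714, 0.1213]
ee_rot: [-3.128, 0.287, 0.002]
force: [-0.7, -0.4, -2.0]
width: 0.301
gripper_force: 40.0
```

```bash
python3 -c "
from h import *
p(rel([.4918,-.072,.07]))"
```

```text
[-0.0008, 0.0008, 0.0513]
```

Emit:
nudge_tcp(
  offsets=[
    [[0,0,0.005,0,0.2],[0,0,0.005,0,0.2],[0,0,0.005,0,0.2],[0,0,0.005,0,0.2],[0,0,0,0,0.2]],
  ],
)

```text
clock: 20.85
position: [0.4928, -0.0714, 0.1013]
ee_rot: [3.128, -0.287, -0.002]
force: [-0.6, -0.4, -1.0]
width: 0.3
gripper_force: 40.0
```

```bash
python3 -c "
from h import *
p(rel([.4918,-.072,.07]))"
```

```text
[-0.0008, 0.0007, 0.0313]
```

Emit:
nudge_tcp(
  offsets=[
    [[0,0,0.005,0,0.2],[0,0,0.005,0,0.2],[0,0,0.004,0,0.2],[0,0,0.003,0,0.2],[0,0,0,0,0.2]],
  ],
)

```text
clock: 21.35
position: [0.493, -0.0714, 0.0847]
ee_rot: [3.128, -0.287, -0.001]
force: [-0.4, -0.4, -1.0]
width: 0.298
gripper_force: 40.0
```

Emit:
nudge_tcp(
  offsets=[
    [[0,0,0.003,0,0.2],[0,0,0.003,0,0.2],[0,0,0,0,0.2]],
  ],
)

```text
clock: 21.65
position: [0.4931, -0.0715, 0.0788]
ee_rot: [3.128, -0.287, -0.001]
force: [-0.7, -0.9, -0.9]
width: 0.298
gripper_force: 40.0
```

Emit:
nudge_tcp(
  offsets=[
    [[0,0,0.002,0,0.2],[0,0,0.002,0,0.2],[0,0,0.001,0,0.2],[0,0,0,0,0.2]],
  ],
)

```text
clock: 22.05
position: [0.4933, -0.0715, 0.0744]
ee_rot: [3.128, -0.288, 0.0]
force: [-2.4, -0.6, 6.9]
width: 0.299
gripper_force: 40.0
```

Seated with a 7 N reaction. Release, lift and check.

Emit:
nudge_tcp(
  offsets=[
    [[0,0,0,0,0.7],[0,0,0,0,0.7],[0,0,0,0,0.7],[0,0,0,0,0.7]],
  ],
)

```text
clock: 22.45
position: [0.4933, -0.0715, 0.0741]
ee_rot: [3.128, -0.288, 0.0]
force: [0.5, -0.8, 0.2]
width: 0.595
gripper_force: 0.0
```

Emit:
nudge_tcp(
  offsets=[
    [[0,0,-0.03,0,0.7],[0,0,-0.04,0,0.7],[-0.025,0,-0.04,0,0.7],[-0.025,0,-0.04,0,0.7],[0,0,-0.02,0,0],[0,0,0,0,0],[0,0,0,0,0]],
  ],
)

```text
clock: 23.15
position: [0.4443, -0.0624, 0.2441]
ee_rot: [3.128, -0.288, 0.001]
force: [-0.6, -0.2, -0.9]
width: 0.489
gripper_force: 0.0
```

```bash
python3 - <<'E'
from h import *
jig();g=cam("wrist");p(g["s"]["position"])
for c in blobs(g,(0,150,70),(8,255,255),100):
  for z in (.099,.102):
    q=np.array([onz(g,y[0],z)[:2] for y in c],np.float32);e=cv2.fitEllipse(q);print(cv2.boundingRect(c),np.round(e[0],4),np.round(e[1],4))
cv2.imwrite("pics/w9.png",g["image"])
E
```

```text
jig -0.0525 -0.073 0.2441
[0.4443, -0.0624, 0.2441]
(23, 147, 12, 31) [0.5497 0.2212] [0.0105 0.0478]
(23, 147, 12, 31) [0.5494 0.2182] [0.0104 0.0473]
(269, 136, 29, 29) [ 0.4939 -0.0716] [0.0256 0.026 ]
(269, 136, 29, 29) [ 0.4941 -0.0716] [0.0254 0.0258]
```

View pics/w9.png

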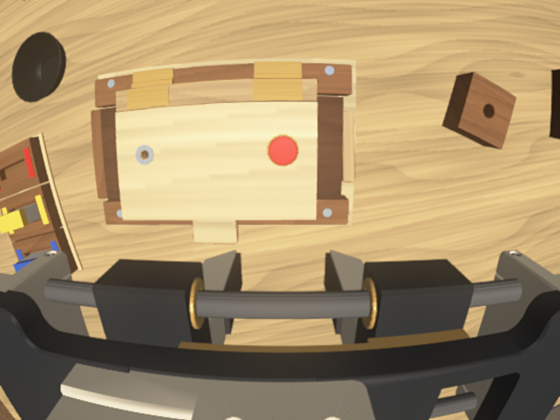

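The knob covers the bushing at (283,150) and the stand is empty. Now press at leaf_press.

Emit:
nudge_tcp(
  offsets=[
    [[0,-0.03,0.01,0,0],[0,-0.035,0.035,0,0],[0,-0.008,0.045,0,0],[0,0,0.04,0,0],[0,0,0.025,0,0],[0,0,0.01,0,0],[0,0,0.004,0,0],[0,0,0,0,0]],
  ],
)

```text
clock: 24.0
position: [0.4575, 0.0094, 0.0751]
ee_rot: [3.128, -0.288, -0.001]
force: [1.2, -0.8, -0.1]
width: 0.009
gripper_force: 0.0
```

```bash
python3 -c "
from h import *
jig()"
```

```text
jig -0.0523 0.0001 0.0751
```

Emit:
nudge_tcp(
  offsets=[
    [[0,0,0.003,0,0],[0,0,0.003,0,0],[0,0,0.002,0,0],[0,0,0.002,0,0],[0,0,0.001,0,0],[0,0,0,0,0],[0,0,0,0,0]],
  ],
)

```text
clock: 24.7
position: [0.4578, 0.0097, 0.0655]
ee_rot: [3.128, -0.287, 0.003]
force: [-5.7, 0.8, 17.4]
width: 0.004
gripper_force: 9.3
```

Emit:
nudge_tcp(
  offsets=[
    [[0,0,0,0,0],[0,0,0,0,0],[0,0,0,0,0],[0,0,0,0,0],[0,0,0,0,0]],
  ],
)

```text
clock: 25.2
position: [0.4578, 0.0096, 0.0656]
ee_rot: [3.128, -0.287, 0.003]
force: [-5.5, 1.8, 18.8]
width: 0.005
gripper_force: 9.2
```

```bash
python3 - <<'E'
from h import *
for n in ("top","side","wrist"):
  g=cam(n);cv2.imwrite(f"pics/f_{n}.png",g["image"])
  for c in blobs(g,(0,150,70),(8,255,255),60): 
    r=rectz(g,c,.099)
    if abs(r[0][0]-.4935)<.03 and abs(r[0][1]+.072)<.03: print(n,cv2.boundingRect(c),*r)
E
```

```text
side (246, 226, 14, 20) [ 0.4913 -0.084 ] [0.0251 0.0475] 1.546
wrist (411, 158, 65, 68) [ 0.4944 -0.0658] [0.0261 0.0355] 1.188
```

View pics/f_side.png

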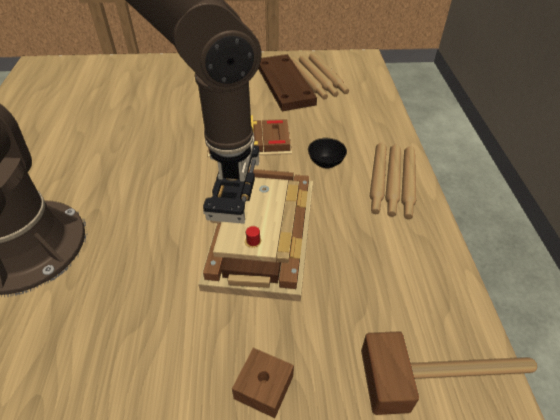

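The side view shows the leaf flat under the fingers, the knob down on the leaf at (253,236) clear of the gripper, the stand empty, and the bowl and mallet in place. Handing in.

```bash
python3 -c "
from cell import arm
print(arm.sign_off())"
```

```text
the job is handed in; nothing more can be done
None
```

I handed the job in at about 25 s, but the judge gave no verdict: the blue block is in its slot, the leaf is shut with the pin seated through it, and the closed fingers hold the leaf flat at about 19 N.

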